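Refill the bead jar and snap its lid shut

ROBOT

A 7-joint arm with a two-finger parallel gripper is mounted at the origin on the work surface. World frame = base frame: x ahead of the robot, y to its left, z up, the work surface at z = 0. Lengths are in m, angles in rad, forces in N, time in s.
With the tool pointing down it reaches from about 0.4 to 0.85 m from the base axis. Payload 10.4 kg.
Tool frame: the origin (TCP) lies on the mounting face of the last link; the fingertips stand r.tips_ahead ahead of it and the grasp point (between the pads) lies 164 mm ahead of it (r.tips_ahead is the distance from the TCP to the fingertips, in m); z points along the fingers, y is the line along which they close (so a half turn about z gives the same grasp; the last joint's range is limited). The gripper opens to 87 mm and grips with 3 to 60 N. Pads are 19 mm wide; open, the fingers measure 117 mm over their backs; the gripper's body (75 mm by 190 mm) begins 51 mm behind the grasp point.
Start: joints at [1.151, 0.332, -0.065, 1.46, 0.022, 1.35, -0.088], TCP at [0.242, -0.576, 0.405] pointing down, gripper open.
Joint ranges: [-2.6, 2.6], [-0.5, 2.12], [-1.47, 1.34], [0.16, 2.42], [-1.27, 4.41], [0.06, 2.06], [-2.6, 2.6]. Speed limits (rad/s): [2.22, 2.22, 2.79, 2.79, 3.14, 3.14, 3.14].

INTERFACE

Orientations are given as a unit quaternion [x, y, z, w].
In Python, from bench import telemetry, imaging, job, r gives the robot as it stands.
- The arm moves only by the tool move_arm, never from a script. Its argument "steps" is a list of rows, each an object of numbers: "dx", "dy", "dz": the shift along the tool's x, y, z in cm; "spin": the turn about the tool's z in rad. In form: [{"dx": .., "dy": .., "dz": .., "spin": ..}, ...]. A call has 1 to 12 rows; each row shifts and turns the commanded pose from where the row before left it, along the tool's axes as they then stand; what a row does not reach is not made up. A row lasts 1/10 s, in which the tool goes at most 50 mm and 8.59 degrees, less where a joint would pass 70% of its speed; a pose out of reach is approached as far as the arm can. A call with a gripper value outside its range is refused whole. "claw" is the finger opening in cm, from 0 to 8.7, set as the call begins (left out, the last holds). The fingers move at their own pace and stop on an object; "squeeze" is the grip in N (left out, the last holds). Time passes only in rows, so rows that do not move let the fingers close. It gives the time, the measured TCP pose, the force, the opening and the grip force at its end, in the units of the state.
- telemetry.read_state(): the state, without advancing time (a new reading comes with each control period).
- imaging.camera(name): name is "scene" or "top" or "wrist"; returns a dict with "img" (420x560x3 uint8, red, green, blue), "camera_matrix" (3x3 intrinsics, pixels), "R" (3x3) and "t" (3): a world point X has camera coordinates R X + t. Camera axes: x right, y down, z forward; pixel columns grow to the right and rows downward; lengths in m; the calibration is good to about 2 mm. A picture is of the moment at which its call begins. There is no depth.
- job.close_job(): hands the job in; it is judged then, once.
The state is a dict: "time": time; "joint_positions": joint angles; "joint_vel": joint speeds; "joint_torque": joint torques, N m; "ee_pos": TCP position; "eef_rot": TCP orientation; "ft_force": force on the tool from outside, world axes, zero at the start; "torque": the same for the moment, N m; "width": finger opening in m; "grip_force": force on a finger pad.
Only numpy, scipy, OpenCV 4.12 (cv2) and the standard library are available. Lean on these libraries where they do the work, as an engineer would, in place of code of your own. Each camera call takes 0.05 s, during which the arm holds its last target. There are 200 camera calls.

TASK

Pour all six beads from the scoop into the open bead jar and set the empty scoop back down flat on the table. Then put the lid on the jar and press it down until it clicks, and keep pressing after the click so that it sits fully home on its seal: finish like that, with the hand still on the lid and bearing down firmly (about 10 N), not letting go. Leave the two thimbles and the sewing gauge where they are.

Things in the scene. Friction and masses are not known exactly. Their poses are not given: they have to be found in the camera images.
- jar: Bead jar, white glazed ceramic, fixed to the table with museum putty, starts open and empty. Round, 84 mm outside diameter, 87 mm tall; origin at the centre of its underside, z up. Hollow: inner floor 6 mm up, 74 mm inside diameter up to 66 mm; flat shoulder 70 mm up; above it a straight grey plastic neck from 70 to 87 mm, 60 mm outside and 54 mm inside diameter.
- jar_mouth (a point): Centre of the jar's open mouth (54 mm inside diameter), at the top of the neck, 87 mm above the jar's origin.
- jar_nubs (a point): Point on the jar's axis 82 mm above its origin, at the height of the neck's snap catch: four rounded sprung nubs evenly round the neck, standing 4 mm out of it and giving way inwards.
- seal: Grey silicone sealing ring lying on the jar's shoulder round the neck, 79 mm outside diameter, 2 mm thick; origin at the centre of its underside, 70 mm above the jar's origin. The closed lid's skirt stands on its top face, 72 mm above the jar's origin.
- lid: Lid of the jar, white ceramic, about 110 g, loose, starts on the table knob up. Round cap 79 mm diameter, 21 mm tall, with a knob on top. Origin: centre of the underside (lower edge of the skirt), z up. Skirt 17 mm deep and 70 mm diameter inside. Up to 2 mm off centre it finds its own way on to the neck; any turn about z will do.
- lid_ridge (a point): Point on the lid's axis 5 mm above its underside, at the height of the round ridge inside the skirt (65 mm inside diameter). Set on the neck, the ridge rests on the nubs, lid's underside 81 mm above the jar's origin; pushed straight down it resists with about 12 N (8 to 17), after 1 to 4 mm it gives way with a click and the lid drops home: underside 72 mm above the jar's origin, a hard stop.
- lid_knob (a point): Centre of the head of the lid's knob, on its axis, 41 mm above the lid's underside. Head 22 mm diameter from 33 to 49 mm above the underside, on a stem 17 mm diameter from 21 to 33 mm.
- scoop: Bead scoop of bare aluminium, about 120 g, loose, starts standing flat with the six beads in its pan. Pan 70 mm long and 42 mm wide inside, side walls and back 24 mm high, sheet 2 mm, open at the front. Origin: centre of the pan's underside, x towards the open front, z up. Bar handle along -x from the back wall.
- scoop_handle (a point): Grip point on the scoop's handle, 74 mm behind the scoop's origin, at mid thickness, 25 mm above the underside. The handle runs from 37 to 139 mm behind the origin, 14 mm wide, 10 mm thick.
- scoop_lip (a point): Middle of the front edge of the scoop's lip, 50 mm ahead of the scoop's origin and 6 mm above its underside. The lip ramps up at 16 degrees; tipped lip down by 40 to 50 degrees, all beads roll out over it.
- bead0_center (a point): Centre of bead 1 of six: round polished dark stone bead, 16 mm diameter, 11 g, starts in the scoop's pan.
- bead1_center (a point): Centre of bead 2 of six: round polished dark stone bead, 16 mm diameter, 11 g, starts in the scoop's pan.
- bead2_center (a point): Centre of bead 3 of six: round polished dark stone bead, 16 mm diameter, 11 g, starts in the scoop's pan.
- bead3_center (a point): Centre of bead 4 of six: round polished dark stone bead, 16 mm diameter, 11 g, starts in the scoop's pan.
- bead4_center (a point): Centre of bead 5 of six: round polished dark stone bead, 16 mm diameter, 11 g, starts in the scoop's pan.
- bead5_center (a point): Centre of bead 6 of six: round polished dark stone bead, 16 mm diameter, 11 g, starts in the scoop's pan.
- mint_thimble: Mint green glass thimble, 20 mm diameter, 24 mm tall, standing open end down; origin at the centre of its underside. Bystander.
- titan_thimble: Titanium thimble, 20 mm diameter, 24 mm tall, standing open end down; origin at the centre of its underside. Bystander.
- gauge: Stainless steel sewing gauge bar lying flat, 150 mm along its x, 22 mm wide, 4 mm thick with a 7 mm slider; origin at the centre of its underside. Bystander.

How it is judged:
On the way, in this order (a step that is already met when the one before it is completed fails the run):
1. all six beads are in the jar (horizontal distance between each of bead0_center, bead1_center, bead2_center, bead3_center, bead4_center, bead5_center and jar below 0.036 m and z of bead0_center in the frame of jar between 0.005 and 0.066 m and z of bead1_center in the frame of jar between 0.005 and 0.066 m and z of bead2_center in the frame of jar between 0.005 and 0.066 m and z of bead3_center in the frame of jar between 0.005 and 0.066 m and z of bead4_center in the frame of jar between 0.005 and 0.066 m and z of bead5_center in the frame of jar between 0.005 and 0.066 m), for 0.2 s.
2. the lid has clicked over the nubs and is fully home on the sealing ring (z of lid in the frame of jar between 0.069 and 0.0735 m and horizontal distance between lid and jar below 0.004 m and angle between lid's own z axis and vertical below 0.06 rad), for 0.2 s.
At the end, for the whole second after the job is handed in: Lid fully home (lower edge within 1.5 mm of the sealing ring, centred to 4 mm, level to 0.06 rad) and still pressed by the fingers, over 4 N on the ring; six beads in the jar; scoop flat on the table (4 mm, 0.05 rad), let go and still (all of step 1 and all of step 2 and contact force between lid and seal above 4 N and contact force between the fingers and lid above 1 N and height (world z) of scoop between -0.003 and 0.004 m and angle between scoop's own z axis and vertical below 0.05 rad and contact force between the fingers and scoop below 0.05 N and linear speed of scoop below 0.02 m/s); the arm keeps its last pose, push and grip.
It fails at once if the mint green thimble is knocked over or shifted by more than 20 mm (distance of mint_thimble from where it was at the start of the episode above 0.02 m or angle between mint_thimble's own z axis and vertical above 0.5 rad).
It fails at once if the titanium thimble is knocked over or shifted by more than 20 mm (distance of titan_thimble from where it was at the start of the episode above 0.02 m or angle between titan_thimble's own z axis and vertical above 0.5 rad).
It fails at once if the sewing gauge is knocked over or shifted by more than 20 mm (distance of gauge from where it was at the start of the episode above 0.02 m or angle between gauge's own z axis and vertical above 0.5 rad).
It also fails if it takes over 67 s, if anything falls off the work surface, if the arm or the gripper's body presses on something with over 40 N, if the wrist force passes 120 N, or if a joint passes its speed limit or range.

## Working session

There is one attempt and no reset: what is moved stays moved. The work goes in short steps, Python scripts to look and compute and a tool call to move; the robot and the scene stay as the last step left them, time stands still between calls to the robot, and variables do not carry over. Pictures are saved under pics/ and viewed, at most 10 in all, crops included, and the job is handed in when it is done.

Besides the shell and the picture viewer there is one more tool, called after "Emit:" as name(argument=value, ...) on one line, values as JSON. move_arm: Moves the arm, as the interface text tells. Its arguments: {"type":"object","properties":{"steps":{"type":"array","items":{"type":"object","properties":{"dx":{"type":"number"},"dy":{"type":"number"},"dz":{"type":"number"},"spin":{"type":"number"}}}},"claw":{"type":"number"},"squeeze":{"type":"number"}},"required":["steps"]}

```bash
ls; mkdir -p pics
python3 - <<'E'
from bench import telemetry, imaging, job, r
import cv2, numpy as np, pickle
s=telemetry.read_state(); print({k:np.round(v,3) for k,v in s.items()}, r.tips_ahead)
d={}
for n in ("scene","top","wrist"):
    c=imaging.camera(n); d[n]=c; cv2.imwrite(f"pics/{n}0.png",c["img"][:,:,::-1])
    print(n,np.round(c["camera_matrix"],1).tolist(),np.round(c["R"],3).tolist(),np.round(c["t"],3).tolist(), np.round(-np.array(c["R"]).T@c["t"],3))
pickle.dump(d,open("c0.pkl","wb"))
E
```

```text
pics
{'time': np.float64(0.0), 'joint_positions': array([ 1.151,  0.333, -0.065,  1.461,  0.022,  1.35 , -0.088]), 'joint_vel': array([ 0.001,  0.001,  0.   ,  0.   ,  0.001,  0.   , -0.   ]), 'joint_torque': array([-1.0000e-03, -6.2326e+01,  2.4000e-02, -3.8989e+01, -6.1000e-02,
        4.0000e-02,  0.0000e+00]), 'ee_pos': array([ 0.241, -0.576,  0.404]), 'eef_rot': array([ 0.98 ,  0.197, -0.   , -0.001]), 'ft_force': array([-0.181, -0.032,  0.144]), 'torque': array([-0.013, -0.017, -0.033]), 'grip_force': np.float64(0.0), 'width': np.float64(0.087)} 0.1822
scene [[473.5, 0.0, 285.9], [0.0, 473.5, 208.2], [0.0, 0.0, 1.0]] [[0.759, 0.651, -0.001], [0.561, -0.655, -0.506], [-0.33, 0.384, -0.862]] [-0.435, -0.264, 1.067] [ 0.831 -0.3    0.786]
top [[527.5, 0.0, 280.8], [0.0, 527.5, 206.6], [0.0, 0.0, 1.0]] [[-0.008, -1.0, -0.013], [-0.993, 0.01, -0.114], [0.114, 0.012, -0.993]] [0.019, 0.585, 1.112] [4.550e-01 1.000e-03 1.172e+00]
wrist [[349.8, 0.0, 281.1], [0.0, 349.8, 215.4], [0.0, 0.0, 1.0]] [[0.386, -0.922, -0.002], [-0.884, -0.371, 0.286], [-0.265, -0.109, -0.958]] [-0.624, -0.034, 0.391] [ 0.314 -0.545  0.383]
```

View pics/top0.png

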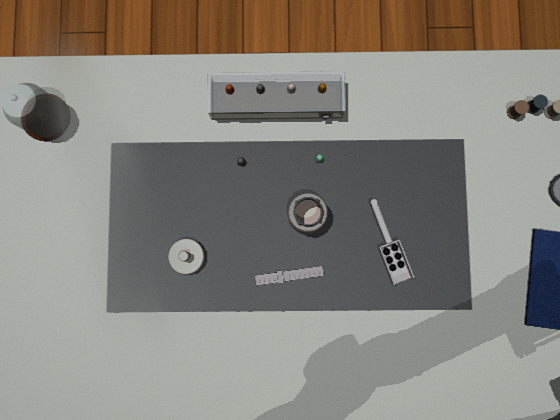

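View pics/scene0.png

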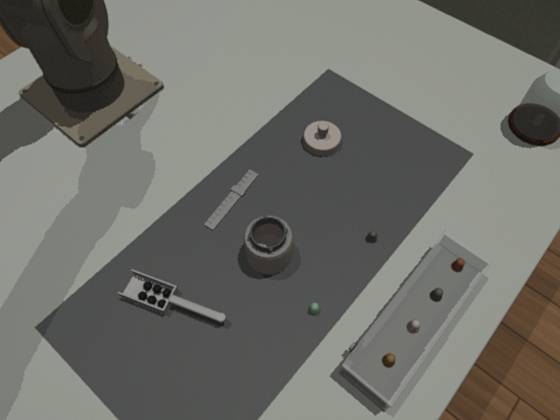

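The top view shows the lid at (186,257), jar mouth at (308,213), scoop pan at (396,262) with its handle end at (374,202), thimbles at (241,161) and (320,158), and the gauge at (289,276). In the scene view the jar is at (268,240), the lid knob at (323,130) and the scoop handle end at (221,318). The tool stays vertical, so I'll tip the scoop by pivoting it in the pads against the jar rim.

```bash
cat > h.py <<'E'
import numpy as np, cv2
def ray(c,uv,z):
    "world point on plane z for pixel uv"
    K,R,t=map(np.array,(c["camera_matrix"],c["R"],c["t"])); C=-R.T@t
    d=R.T@np.linalg.inv(K)@np.array([uv[0],uv[1],1.]); return C+d*(z-C[2])/d[2]
def proj(c,X):
    p=np.array(c["camera_matrix"])@(np.array(c["R"])@np.array(X)+c["t"]); return p[:2]/p[2]
def tri(c1,p1,c2,p2):
    A=[];B=[]
    for c,p in((c1,p1),(c2,p2)):
        P=np.array(c["camera_matrix"])@np.c_[c["R"],c["t"]]
        for i in(0,1): q=p[i]*P[2]-P[i]; A.append(q[:3]);B.append(-q[3])
    return np.linalg.lstsq(np.array(A),np.array(B),rcond=None)[0]
E
python3 - <<'E'
import pickle,cv2,numpy as np
from h import *
d=pickle.load(open("c0.pkl","rb")); c=d["top"]; im=c["img"]
g=cv2.cvtColor(im,cv2.COLOR_RGB2GRAY)
roi=np.zeros_like(g); roi[150:300,120:455]=1
m=((g>90)&(roi>0)).astype(np.uint8)
for ct in cv2.findContours(m,cv2.RETR_EXTERNAL,cv2.CHAIN_APPROX_NONE)[0]:
    if cv2.contourArea(ct)<15: continue
    print(cv2.boundingRect(ct),cv2.contourArea(ct),np.round(cv2.minEnclosingCircle(ct),1) if 0 else cv2.minEnclosingCircle(ct), cv2.minAreaRect(ct))
a=cv2.resize(im[180:300,160:420,::-1],None,fx=3,fy=3,interpolation=cv2.INTER_CUBIC)
cv2.imwrite("pics/crop1.png",np.clip(a*1.3,0,255).astype(np.uint8))
print("circle scale px/m at z.087",[proj(c,[.46+.03,-.05,.087]),proj(c,[.46-.03,-.05,.087])])
E
```

```text
(300, 242, 15, 16) 22.0 ((308.5, 248.5), 8.514793395996094) ((309.1379699707031, 250.3448486328125), (12.255891799926758, 15.227017402648926), 68.19859313964844)
(370, 199, 45, 86) 1129.0 ((389.5303955078125, 239.8682403564453), 44.46951675415039) ((388.00408935546875, 239.95489501953125), (87.94169616699219, 22.309337615966797), 68.62937927246094)
(289, 193, 38, 38) 1089.5 ((307.3514709472656, 211.54949951171875), 19.172334671020508) ((307.5, 211.5), (37.0, 37.0), 90.0)
(316, 154, 7, 6) 20.5 ((319.0, 156.0), 3.1623775959014893) ((319.2500305175781, 156.25), (4.949747085571289, 5.656853675842285), 45.0)
(120, 150, 212, 150) 17089.5 ((225.5, 224.5), 129.1531219482422) ((225.5, 224.5), (149.0, 211.0), 90.0)
circle scale px/m at z.087 [array([312.12638699, 249.64921283]), array([312.5697459 , 279.19387341])]
```

View pics/crop1.png

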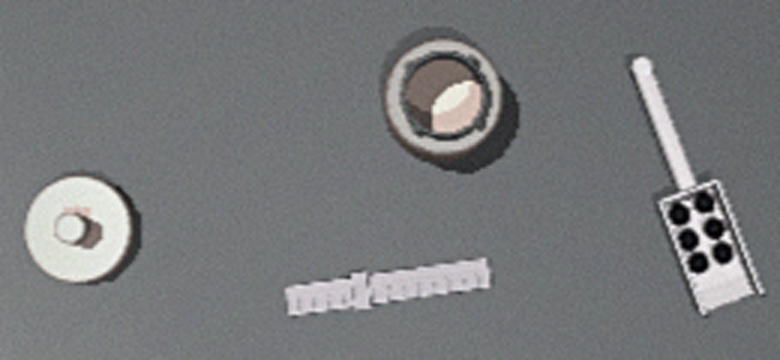

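The crop shows the lid disc centre at full-image (186,256), the neck ring at (308,212), and the handle running from (374,202) to the pan back at (389,243). The lip points toward the image bottom, near (403,282).

Run:
```python
import pickle,cv2,numpy as np
from h import *
d=pickle.load(open("c0.pkl","rb")); c=d["top"]; im=c["img"]
g=cv2.cvtColor(im,cv2.COLOR_RGB2GRAY)
def blob(x0,y0,x1,y1,th):
    m=np.zeros_like(g); m[y0:y1,x0:x1]=g[y0:y1,x0:x1]>th
    cs=cv2.findContours(m,cv2.RETR_EXTERNAL,cv2.CHAIN_APPROX_NONE)[0]
    return m,max(cs,key=cv2.contourArea)
for th in(105,120):
    m,l=blob(160,230,215,290,th); e=cv2.fitEllipse(l); print("lid",e,ray(c,e[0],.021))
    m,j=blob(280,185,340,245,th); e=cv2.fitEllipse(j); print("jar shoulder",e,ray(c,e[0],.072))
    # scoop handle: rows between 199 and 236
    m,s=blob(365,195,420,290,th); print("scoop bb",cv2.boundingRect(s))
    ys,xs=np.nonzero(m[:236]); P=np.array([ray(c,(x,y),.030) for x,y in zip(xs,ys)])
    vx,vy,x0,y0=cv2.fitLine(P[:,:2].astype(np.float32),cv2.DIST_L2,0,.001,.001).ravel()
    print("handle dir",vx,vy,"pt",x0,y0,"ang",np.arctan2(vy,vx),"end row",ys.min(),xs[ys==ys.min()].mean(), ray(c,(xs[ys==ys.min()].mean(),ys.min()),.03))
    ax=-np.array([vx,vy])if vx>0 else np.array([vx,vy])
    Pm=P[:,:2]-[x0,y0]; print("handle extent along axis",(Pm@ax).min(),(Pm@ax).max(),"width",np.ptp(Pm@[-ax[1],ax[0]]), "end pt",np.array([x0,y0])+ax*(Pm@ax).min())
    ys,xs=np.nonzero(m); 
    for z in(.024,.006):
        P=np.array([ray(c,(x,y),z)[:2] for x,y in zip(xs,ys)])-[x0,y0]; print(z,"max along",(P@ax).max(),"lat",(P@[-ax[1],ax[0]]).min(),(P@[-ax[1],ax[0]]).max())
# scene-view checks
s=d["scene"]
for n,X in(("mouth",ray(c,(308,211.7),.087)),("knob",ray(c,(183,256),.049))): print(n,X,proj(s,X))
for n,p in(("mint",(319.5,158)),("titan",(241,161)),("gauge",(289,276))): print(n,ray(c,p,.012))
```

```text
lid ((185.2835693359375, 255.92286682128906), (34.06941223144531, 34.70392990112305), 48.120033264160156) [0.48090881 0.22316444 0.021     ]
jar shoulder ((307.373779296875, 211.74794006347656), (36.549110412597656, 37.10850143432617), 86.42608642578125) [ 0.56974779 -0.04194096  0.072     ]
scoop bb (371, 199, 44, 86)
handle dir 0.94435334 0.3289327 pt 0.56067073 -0.19955128 ang 0.3351732 end row 199 373.5 [ 0.60065525 -0.18786559  0.03      ]
handle extent along axis -0.042705942517196206 0.04298337433474519 width 0.014691822251448581 end pt [ 0.60100023 -0.1855039 ]
0.024 max along 0.14569340051392954 lat -0.022564988069807626 0.025733993148317147
0.006 max along 0.14744516067699068 lat -0.019409082815421388 0.029647278851206375
lid ((185.26138305664062, 255.88681030273438), (33.67587661743164, 34.4729118347168), 42.71273422241211) [0.48098744 0.22321384 0.021     ]
jar shoulder ((307.33587646484375, 211.6449432373047), (35.91813659667969, 36.29161834716797), 114.73826599121094) [ 0.5699655  -0.04186464  0.072     ]
scoop bb (371, 199, 44, 86)
handle dir 0.94234747 0.33463594 pt 0.56043196 -0.19948794 ang 0.3412189 end row 199 374.0 [ 0.60064447 -0.18895195  0.03      ]
handle extent along axis -0.04216727946627476 0.04281311863987417 width 0.013067535528269173 end pt [ 0.60016819 -0.18537725]
0.024 max along 0.1454372005524968 lat -0.022857622469486073 0.02500553144039158
0.006 max along 0.1472093677549002 lat -0.01970533762751003 0.02890836248563676
mouth [ 0.56826947 -0.04265497  0.087     ] [267.16846493 231.21884848]
knob [0.48015576 0.22261222 0.049     ] [323.01443566 125.82930216]
mint [ 0.69650327 -0.07303845  0.012     ]
titan [0.69159586 0.102564   0.012     ]
gauge [ 0.43558329 -0.00226135  0.012     ]
```

```bash
cat > go.py <<'E'
import sys,numpy as np
from bench import telemetry
from scipy.spatial.transform import Rotation as Ro
def go(x,y,z,yaw=None):
    "tool-frame shift (cm) and spin from the measured pose to a TCP target; yaw = world angle of tool x"
    s=telemetry.read_state(); R=Ro.from_quat(s["eef_rot"]).as_matrix()
    cur=np.arctan2(R[1,0],R[0,0]); d=np.array([x,y,z])-s["ee_pos"]
    y2=cur if yaw is None else yaw
    c,q=np.cos(y2),np.sin(y2)
    print("t%.1f"%s["time"],"pos",np.round(s["ee_pos"],4),"yaw %.4f tilt %.4f"%(cur,R[2,2]+1),"F",np.round(s["ft_force"],1),"w %.4f g %.1f"%(s["width"],s["grip_force"]))
    print("spin first %.4f"%(cur-y2),"then cm",np.round(100*np.array([d[0]*c+d[1]*q,d[0]*q-d[1]*c,-d[2]]),2))
if __name__=="__main__": go(*map(float,sys.argv[1:]))
E
python3 go.py .5315 -.210 .26 .338
```

```text
t0.1 pos [ 0.2415 -0.5763  0.4042] yaw 0.3968 tilt 0.0000 F [ 0.1 -0.5 -0. ] w 0.0872 g 0.0
spin first 0.0588 then cm [ 39.5  -24.95  14.42]
```

Emit:
move_arm(steps=[{"spin": 0.0588},{"dx": 3.6,"dy": -2.27,"dz": 1.3},{"dx": 3.6,"dy": -2.27,"dz": 1.3},{"dx": 3.6,"dy": -2.27,"dz": 1.3},{"dx": 3.6,"dy": -2.27,"dz": 1.3},{"dx": 3.6,"dy": -2.27,"dz": 1.3},{"dx": 3.6,"dy": -2.27,"dz": 1.3},{"dx": 3.6,"dy": -2.27,"dz": 1.3},{"dx": 3.6,"dy": -2.27,"dz": 1.3},{"dx": 3.6,"dy": -2.27,"dz": 1.3},{"dx": 3.6,"dy": -2.27,"dz": 1.3},{"dx": 3.5,"dy": -2.25,"dz": 1.3}], claw=5)

```text
$.steps[0]: bad value
```

```bash
python3 go.py .5315 -.210 .1885 .338
python3 - <<'E'
from bench import imaging
import cv2
cv2.imwrite("pics/w1.png",imaging.camera("wrist")["img"][:,:,::-1])
E
```

```text
t0.1 pos [ 0.2415 -0.5763  0.4042] yaw 0.3968 tilt 0.0000 F [ 0.1 -0.5 -0. ] w 0.0872 g 0.0
spin first 0.0588 then cm [ 39.5  -24.95  21.57]
```

View pics/w1.png

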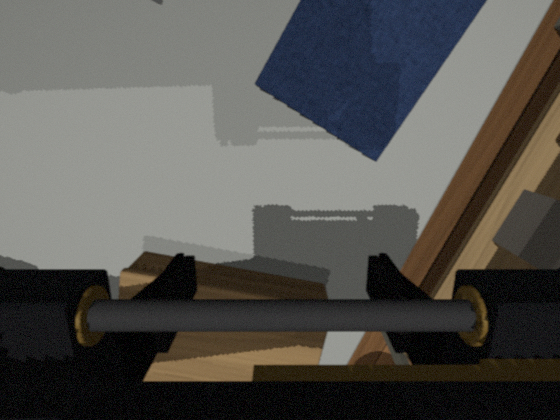

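The call was refused, so each row needs every field. The wrist view shows only the fingers at about (175,300) and (385,300) over bare table at the start pose.

Emit:
move_arm(steps=[{"dx": 0,"dy": 0,"dz": 0,"spin": 0.0588},{"dx": 3.6,"dy": -2.27,"dz": 1.3,"spin": 0},{"dx": 3.6,"dy": -2.27,"dz": 1.3,"spin": 0},{"dx": 3.6,"dy": -2.27,"dz": 1.3,"spin": 0},{"dx": 3.6,"dy": -2.27,"dz": 1.3,"spin": 0},{"dx": 3.6,"dy": -2.27,"dz": 1.3,"spin": 0},{"dx": 3.6,"dy": -2.27,"dz": 1.3,"spin": 0},{"dx": 3.6,"dy": -2.27,"dz": 1.3,"spin": 0},{"dx": 3.6,"dy": -2.27,"dz": 1.3,"spin": 0},{"dx": 3.6,"dy": -2.27,"dz": 1.3,"spin": 0},{"dx": 3.6,"dy": -2.27,"dz": 1.3,"spin": 0},{"dx": 3.5,"dy": -2.25,"dz": 1.3,"spin": 0}], claw=5)

```text
time: 1.4
ee_pos: [0.5323, -0.2086, 0.2613]
eef_rot: [0.986, 0.168, 0.0, 0.0]
ft_force: [1.0, -0.8, -0.4]
width: 0.0497
grip_force: 0.0
```

```bash
python3 go.py .5315 -.210 .1885 .338
python3 - <<'E'
from bench import imaging
import cv2
cv2.imwrite("pics/w2.png",imaging.camera("wrist")["img"][:,:,::-1])
E
```

```text
t1.4 pos [ 0.5323 -0.2086  0.2613] yaw 0.3379 tilt 0.0000 F [ 1.  -0.8 -0.4] w 0.0497 g 0.0
spin first -0.0001 then cm [-0.12  0.11  7.28]
```

View pics/w2.png

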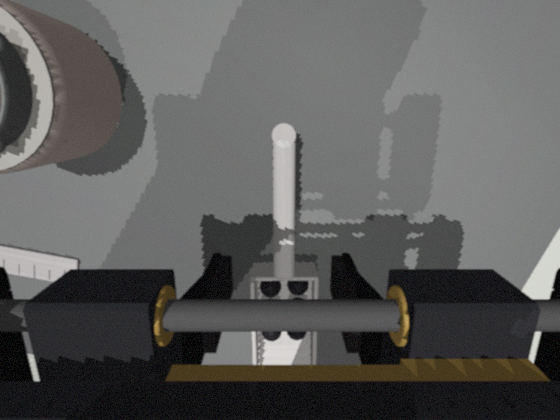

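The wrist view shows the handle vertical at column 284, midway between the fingers at 220 and 345, so the alignment is good. I'll descend and grip.

Emit:
move_arm(steps=[{"dx": -0.1,"dy": 0,"dz": 2.0,"spin": 0},{"dx": 0,"dy": 0,"dz": 2.0,"spin": 0},{"dx": 0,"dy": 0,"dz": 2.0,"spin": 0},{"dx": 0,"dy": 0,"dz": 1.2,"spin": 0},{"dx": 0,"dy": 0,"dz": 0,"spin": 0}])

```text
time: 1.95
ee_pos: [0.5298, -0.2103, 0.1882]
eef_rot: [0.986, 0.168, -0.001, -0.001]
ft_force: [-0.1, -0.7, 0.0]
width: 0.0504
grip_force: 0.0
```

Emit:
move_arm(steps=[{"dx": 0,"dy": 0,"dz": 0,"spin": 0},{"dx": 0,"dy": 0,"dz": 0,"spin": 0},{"dx": 0,"dy": 0,"dz": 0,"spin": 0},{"dx": 0,"dy": 0,"dz": 0,"spin": 0},{"dx": 0,"dy": 0,"dz": 0,"spin": 0},{"dx": 0,"dy": 0,"dz": 0,"spin": 0},{"dx": 0,"dy": 0,"dz": 0,"spin": 0}], claw=1, squeeze=60)

```text
time: 2.65
ee_pos: [0.5306, -0.2105, 0.19]
eef_rot: [0.986, 0.168, 0.0, 0.0]
ft_force: [-0.4, 0.6, 1.5]
width: 0.0135
grip_force: 60.0
```

Emit:
move_arm(steps=[{"dx": 0,"dy": 0,"dz": -0.2,"spin": 0},{"dx": 0,"dy": 0,"dz": -0.5,"spin": 0},{"dx": 0,"dy": 0,"dz": -0.5,"spin": 0},{"dx": 0,"dy": 0,"dz": -0.3,"spin": 0},{"dx": 0,"dy": 0,"dz": 0,"spin": 0},{"dx": 0,"dy": 0,"dz": 0,"spin": 0}])

```text
time: 3.25
ee_pos: [0.5305, -0.2104, 0.2048]
eef_rot: [0.986, 0.168, 0.0, 0.0]
ft_force: [-0.1, 0.6, -1.9]
width: 0.0132
grip_force: 60.0
```

```bash
python3 go.py .5315 -.210 .26 .338
python3 - <<'E'
from bench import imaging
import cv2,pickle
c=imaging.camera("scene")
pickle.dump(c,open("s3.pkl","wb"))
cv2.imwrite("pics/s3.png",cv2.resize(c["img"][230:370,90:270,::-1],None,fx=4,fy=4,interpolation=cv2.INTER_CUBIC))
E
```

```text
t3.2 pos [ 0.5305 -0.2104  0.2048] yaw 0.3380 tilt 0.0000 F [-0.1  0.6 -1.9] w 0.0132 g 60.0
spin first 0.0000 then cm [ 0.11 -0.01 -5.52]
```

View pics/s3.png

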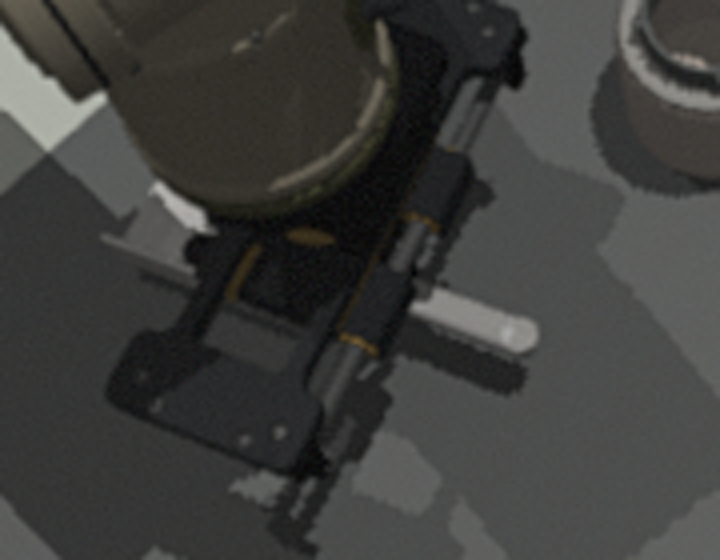

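The handle end is at scene pixel (220,313). It has risen from (221,318), and the 1.9 N load shows the scoop is fully lifted. I'll check that it is level.

Run:
```python
import pickle,numpy as np,cv2
from h import *
d=pickle.load(open("c0.pkl","rb"))["scene"]; s=pickle.load(open("s3.pkl","rb"))
for dz in(0,.016,.024,.03): print(dz,proj(s,[.6007,-.1855,.030+dz]))
for c in(d,s):
    g=cv2.cvtColor(c["img"],cv2.COLOR_RGB2GRAY)[290:330,195:235]; m=(g>(110)).astype(np.uint8); ys,xs=np.nonzero(m); print("tip col",xs.max()+195,"rows",ys[xs>=xs.max()-3].mean()+290,len(xs))
```

```text
0 [224.87609854 317.94230163]
0.016 [223.75645821 314.88227345]
0.024 [223.18121712 313.31011327]
0.03 [222.74280572 312.11191491]
tip col 225 rows 316.1904761904762 236
tip col 223 rows 313.0 211
```

It is level: the shift of about 3 rows matches a pure 16 mm lift. Next I'll raise it and carry it smoothly to the jar.

Emit:
move_arm(steps=[{"dx": 0,"dy": 0,"dz": -0.8,"spin": 0},{"dx": 0,"dy": 0,"dz": -1.5,"spin": 0},{"dx": 0,"dy": 0,"dz": -2.0,"spin": 0},{"dx": 0.3,"dy": -0.2,"dz": -2.0,"spin": 0},{"dx": 0.7,"dy": -0.5,"dz": -1.8,"spin": 0},{"dx": 1.1,"dy": -0.8,"dz": -1.0,"spin": 0},{"dx": 1.5,"dy": -1.0,"dz": -0.4,"spin": 0},{"dx": 1.9,"dy": -1.3,"dz": 0,"spin": 0},{"dx": 2.1,"dy": -1.5,"dz": 0,"spin": 0},{"dx": 2.1,"dy": -1.5,"dz": 0,"spin": 0},{"dx": 2.1,"dy": -1.5,"dz": 0,"spin": 0},{"dx": 2.1,"dy": -1.5,"dz": 0,"spin": 0}])

```text
time: 4.5
ee_pos: [0.6299, -0.0701, 0.3002]
eef_rot: [0.986, 0.168, 0.0, -0.0]
ft_force: [0.7, -0.3, -1.7]
width: 0.0133
grip_force: 60.0
```

Emit:
move_arm(steps=[{"dx": 2.1,"dy": -1.5,"dz": 0,"spin": 0},{"dx": 1.8,"dy": -1.2,"dz": 0,"spin": 0},{"dx": 1.4,"dy": -0.9,"dz": 0,"spin": 0},{"dx": 0.9,"dy": -0.6,"dz": 0,"spin": 0},{"dx": 0.6,"dy": -0.4,"dz": 0,"spin": 0},{"dx": 0.2,"dy": -0.2,"dz": 0,"spin": 0},{"dx": 0,"dy": 0,"dz": 0,"spin": 0},{"dx": 0,"dy": 0,"dz": 0,"spin": 0},{"dx": 0,"dy": 0,"dz": 0,"spin": 0}])

```text
time: 5.4
ee_pos: [0.6791, -0.0042, 0.2999]
eef_rot: [0.986, 0.168, -0.0, 0.0]
ft_force: [-0.2, 0.1, -2.0]
width: 0.0134
grip_force: 60.0
```

```bash
python3 go.py .6808 -.0029 .282 .338
python3 - <<'E'
from bench import imaging
import cv2,pickle
d={n:imaging.camera(n) for n in("scene","top","wrist")}
pickle.dump(d,open("c4.pkl","wb"))
for n in d: cv2.imwrite(f"pics/{n}4.png",d[n]["img"][:,:,::-1])
E
```

```text
t5.4 pos [ 0.6791 -0.0042  0.2999] yaw 0.3370 tilt 0.0000 F [-0.2  0.1 -2. ] w 0.0134 g 60.0
spin first -0.0010 then cm [ 0.2  -0.07  1.79]
```

View pics/scene4.png

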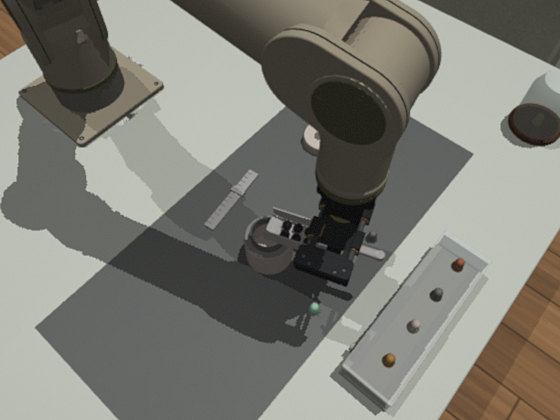

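The scene view shows the scoop level with its lip over the jar mouth near (268,230), all six beads near (290,230), and the thimbles untouched. I'll lower it and loosen the grip gradually.

Emit:
move_arm(steps=[{"dx": 0.2,"dy": -0.1,"dz": 0.5,"spin": 0},{"dx": 0,"dy": 0,"dz": 0.5,"spin": 0},{"dx": 0,"dy": 0,"dz": 0.5,"spin": 0},{"dx": 0,"dy": 0,"dz": 0.2,"spin": 0},{"dx": 0,"dy": 0,"dz": 0,"spin": 0}], squeeze=30)

```text
time: 6.05
ee_pos: [0.6807, -0.0018, 0.2821]
eef_rot: [0.986, 0.168, -0.0, -0.0]
ft_force: [-0.6, -0.1, -2.1]
width: 0.0136
grip_force: 30.0
```

```bash
cat > tip.py <<'E'
import pickle,cv2,numpy as np
from bench import telemetry,imaging
from scipy.optimize import brentq
from h import *
s=telemetry.read_state(); p=s["ee_pos"]; print("t%.2f"%s["time"],np.round(p,4),"F",np.round(s["ft_force"],1),"M",np.round(s["torque"],2),"w %.4f g %.1f"%(s["width"],s["grip_force"]))
c=imaging.camera("scene"); pickle.dump(c,open("s5.pkl","wb"))
u=np.array([np.cos(.338),np.sin(.338)])
# handle end centre 74.5 mm behind the grip, mid thickness, at lip-down tilt a
end=lambda a:proj(c,[*(p[:2]+.0745*np.cos(a)*u),p[2]-.165+.0745*np.sin(a)])
for a in(0,10,20,30,45): print(a,np.round(end(np.radians(a)),1),end="; ")
g=cv2.cvtColor(c["img"],cv2.COLOR_RGB2GRAY); x,y=end(np.radians(15)).astype(int)
m=np.zeros_like(g); m[y-45:y+30,x-10:x+20]=g[y-45:y+30,x-10:x+20]>120
n,l,st,ce=cv2.connectedComponentsWithStats(m); print("\nblobs",[(st[i].tolist(),ce[i].round(1).tolist()) for i in range(1,n) if st[i][4]>25])
E
python3 tip.py
```

```text
t6.05 [ 0.6807 -0.0018  0.2821] F [-0.6 -0.1 -2.1] M [ 0.05 -0.04 -0.01] w 0.0136 g 30.0
0 [383.6 262. ]; 10 [384.4 258.3]; 20 [383.8 254.1]; 30 [381.6 249.4]; 45 [375.5 242.2]; 
blobs [([374, 240, 30, 46, 824], [391.7, 269.3]), ([374, 254, 11, 9, 76], [378.7, 258.0])]
```

Emit:
move_arm(steps=[{"dx": 0,"dy": 0,"dz": 0,"spin": 0},{"dx": 0,"dy": 0,"dz": 0,"spin": 0},{"dx": 0,"dy": 0,"dz": 0,"spin": 0}], squeeze=15)

```text
time: 6.4
ee_pos: [0.6809, -0.0018, 0.283]
eef_rot: [0.986, 0.168, 0.0, 0.0]
ft_force: [-0.0, 0.3, -1.8]
width: 0.0136
grip_force: 15.0
```

```bash
python3 tip.py
```

```text
t6.40 [ 0.6809 -0.0018  0.283 ] F [-0.   0.3 -1.8] M [ 0.09 -0.04 -0.  ] w 0.0136 g 15.0
0 [383.9 261.9]; 10 [384.7 258.1]; 20 [384.  253.9]; 30 [381.8 249.2]; 45 [375.7 242. ]; 
blobs [([374, 240, 30, 46, 824], [391.7, 269.3]), ([374, 253, 11, 10, 81], [378.7, 257.9])]
```

Emit:
move_arm(steps=[{"dx": 0,"dy": 0,"dz": 0,"spin": 0},{"dx": 0,"dy": 0,"dz": 0,"spin": 0},{"dx": 0,"dy": 0,"dz": 0,"spin": 0}], squeeze=9)

```text
time: 6.75
ee_pos: [0.6809, -0.0018, 0.2828]
eef_rot: [0.986, 0.168, 0.0, 0.0]
ft_force: [-0.7, -1.0, -0.6]
width: 0.0138
grip_force: 9.0
```

```bash
python3 tip.py
```

```text
t6.75 [ 0.6809 -0.0018  0.2828] F [-0.7 -1.  -0.6] M [0.04 0.03 0.02] w 0.0138 g 9.0
0 [383.8 261.9]; 10 [384.6 258.1]; 20 [384.  253.9]; 30 [381.8 249.3]; 45 [375.7 242. ]; 
blobs [([374, 240, 30, 46, 825], [391.7, 269.3]), ([374, 253, 11, 9, 78], [378.8, 257.0])]
```

At 9 N the scoop drooped onto the rim, with the wrist load falling to 0.6 N. I'll raise the hand along the arc with a light grip.

Emit:
move_arm(steps=[{"dx": 0,"dy": 0,"dz": 0,"spin": 0},{"dx": -0.1,"dy": 0,"dz": -0.2,"spin": 0},{"dx": -0.2,"dy": 0,"dz": -0.3,"spin": 0},{"dx": -0.2,"dy": 0,"dz": -0.3,"spin": 0},{"dx": -0.2,"dy": 0,"dz": -0.3,"spin": 0},{"dx": -0.2,"dy": 0,"dz": -0.3,"spin": 0},{"dx": -0.2,"dy": 0,"dz": -0.3,"spin": 0},{"dx": -0.2,"dy": 0,"dz": -0.3,"spin": 0},{"dx": -0.2,"dy": 0,"dz": -0.3,"spin": 0},{"dx": -0.2,"dy": 0,"dz": -0.2,"spin": 0},{"dx": 0,"dy": 0,"dz": 0,"spin": 0}], squeeze=5)

```text
time: 7.9
ee_pos: [0.6647, -0.0076, 0.3081]
eef_rot: [0.986, 0.168, 0.0, 0.0]
ft_force: [0.4, 0.4, -1.6]
width: 0.014
grip_force: 5.0
```

```bash
python3 tip.py
python3 - <<'E'
import pickle,cv2
c=pickle.load(open("s5.pkl","rb")); cv2.imwrite("pics/s5.png",cv2.resize(c["img"][180:300,220:400,::-1],None,fx=4,fy=4,interpolation=cv2.INTER_CUBIC))
E
```

```text
t7.90 [ 0.6647 -0.0076  0.3081] F [ 0.4  0.4 -1.6] M [-0.04 -0.05  0.03] w 0.0140 g 5.0
0 [375.7 251.2]; 10 [376.3 247.2]; 20 [375.5 242.6]; 30 [373.1 237.8]; 45 [366.8 230.1]; 
blobs [([366, 237, 9, 7, 60], [369.8, 240.0]), ([377, 250, 19, 24, 247], [388.8, 265.3])]
```

View pics/s5.png

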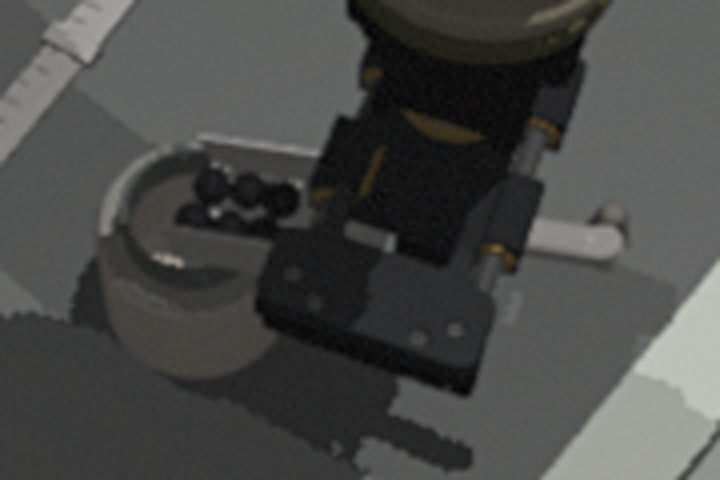

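The crop shows the scoop tipped by about 20°, its lip inside the mouth near crop (180,230), and the beads gathered toward the lip. I'll continue the arc.

Emit:
move_arm(steps=[{"dx": -0.15,"dy": 0,"dz": -0.2,"spin": 0},{"dx": -0.15,"dy": 0,"dz": -0.2,"spin": 0},{"dx": -0.15,"dy": 0,"dz": -0.2,"spin": 0},{"dx": -0.15,"dy": 0,"dz": -0.2,"spin": 0},{"dx": -0.2,"dy": 0,"dz": -0.2,"spin": 0},{"dx": -0.2,"dy": 0,"dz": -0.2,"spin": 0},{"dx": -0.2,"dy": 0,"dz": -0.2,"spin": 0},{"dx": -0.2,"dy": 0,"dz": -0.2,"spin": 0},{"dx": -0.2,"dy": 0,"dz": -0.2,"spin": 0},{"dx": -0.2,"dy": 0,"dz": -0.2,"spin": 0},{"dx": -0.2,"dy": 0,"dz": -0.2,"spin": 0},{"dx": -0.2,"dy": 0,"dz": -0.2,"spin": 0}])

```text
time: 9.15
ee_pos: [0.6439, -0.0148, 0.3319]
eef_rot: [0.986, 0.168, 0.0, 0.0]
ft_force: [0.5, -0.4, -0.6]
width: 0.0139
grip_force: 5.0
```

```bash
python3 tip.py
```

```text
t9.15 [ 0.6439 -0.0148  0.3319] F [ 0.5 -0.4 -0.6] M [ 0.   -0.01 -0.01] w 0.0139 g 5.0
0 [363.8 239.2]; 10 [364.3 234.9]; 20 [363.3 230.1]; 30 [360.7 224.9]; 45 [353.9 216.8]; 
blobs [([353, 220, 8, 7, 44], [355.9, 222.9])]
```

Emit:
move_arm(steps=[{"dx": -0.2,"dy": 0,"dz": -0.2,"spin": 0},{"dx": -0.2,"dy": 0,"dz": -0.2,"spin": 0},{"dx": -0.2,"dy": 0,"dz": -0.2,"spin": 0},{"dx": -0.2,"dy": 0,"dz": -0.2,"spin": 0},{"dx": -0.2,"dy": 0,"dz": -0.2,"spin": 0},{"dx": -0.1,"dy": 0,"dz": -0.2,"spin": 0},{"dx": 0,"dy": 0,"dz": 0,"spin": 0},{"dx": 0,"dy": 0,"dz": 0,"spin": 0},{"dx": 0,"dy": 0,"dz": 0,"spin": 0}])

```text
time: 10.1
ee_pos: [0.6337, -0.0183, 0.3436]
eef_rot: [0.986, 0.168, -0.0, -0.0]
ft_force: [-0.4, -0.2, -1.3]
width: 0.0139
grip_force: 5.0
```

```bash
python3 tip.py
python3 - <<'E'
import pickle,cv2
c=pickle.load(open("s5.pkl","rb")); cv2.imwrite("pics/s6.png",cv2.resize(c["img"][180:300,220:400,::-1],None,fx=4,fy=4,interpolation=cv2.INTER_CUBIC))
E
```

```text
t10.10 [ 0.6337 -0.0183  0.3436] F [-0.4 -0.2 -1.3] M [ 0.07  0.   -0.03] w 0.0139 g 5.0
0 [357.8 233.1]; 10 [358.2 228.6]; 20 [357.  223.7]; 30 [354.3 218.3]; 45 [347.4 210. ]; 
blobs [([347, 213, 7, 6, 34], [349.4, 215.4])]
```

View pics/s6.png

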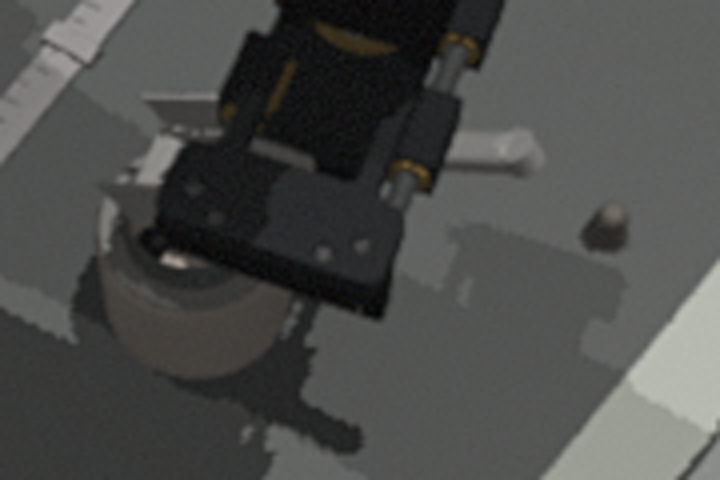

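The visible part of the pan at crop (160,160) is empty, one bead shows in the mouth at crop (155,240), and the titanium thimble stands untouched at (605,228). I'll tip a little further to be sure, then weigh the scoop.

Emit:
move_arm(steps=[{"dx": -0.3,"dy": 0,"dz": -0.2,"spin": 0},{"dx": -0.3,"dy": 0,"dz": -0.2,"spin": 0},{"dx": -0.3,"dy": 0,"dz": -0.2,"spin": 0},{"dx": -0.3,"dy": 0,"dz": -0.2,"spin": 0},{"dx": 0,"dy": 0,"dz": 0,"spin": 0},{"dx": 0,"dy": 0,"dz": 0,"spin": 0},{"dx": 0,"dy": 0,"dz": 0,"spin": 0}])

```text
time: 10.85
ee_pos: [0.6224, -0.0223, 0.3517]
eef_rot: [0.986, 0.168, -0.0, 0.0]
ft_force: [-0.3, -1.1, -1.1]
width: 0.0139
grip_force: 5.0
```

```bash
python3 tip.py
python3 - <<'E'
from bench import telemetry,imaging
import numpy as np,pickle,cv2
from h import *
F=[];ims=[]
for i in range(6): c=imaging.camera("top" if i<3 else "scene"); ims.append(c); F.append(telemetry.read_state()["ft_force"])
print(np.mean(F,0).round(2)); pickle.dump(ims,open("i7.pkl","wb"))
# dark pixels in the mouth region seen from the scene camera and from the top
for c in(ims[0],ims[3]):
    x,y=proj(c,[.569,-.0423,.087]).astype(int); g=cv2.cvtColor(c["img"],cv2.COLOR_RGB2GRAY)
    print(x,y); print(g[y-18:y+19:3,x-21:x+24:3])
E
```

```text
t10.85 [ 0.6224 -0.0223  0.3517] F [-0.3 -1.1 -1.1] M [0.01 0.   0.01] w 0.0139 g 5.0
0 [350.4 227.8]; 10 [350.7 223.3]; 20 [349.5 218.2]; 30 [346.6 212.7]; 45 [339.5 204.2]; 
blobs []
[-0.34  0.25 -1.22]
307 211
[[101 108 111 116 120 124 123 126 127 132 125 130 123 124 121]
 [103 109 111 118 119 124 124 125 125 128 129 129 125 123 120]
 [ 98 105 112 109 119 122 124 127 127 128 127 124 124 124 121]
 [ 98 109 110 114 120 121 123 126 127 126 128 126 124 122 122]
 [100 107 106 112 119 122 124 126 127 129 126 130 126 122 122]
 [ 95 103 109 115 117 116 123 129 125 130 128 127 128 127 119]
 [ 93 101 108 118 118 121 123 121 129 125 131 127 130 125 128]
 [ 94 103 109 111 115 117 120 125 126 128 128 125 123 125 122]
 [ 90 102 106 114 116 119 124 128 128 128 131 127 127 129 127]
 [ 88  97 105 107 112 115 122 125 124 127 126 128 124 129 128]
 [ 83  96 106 105 115 112 120 124 124 128 128 128 130 128 123]
 [ 87  93 101 108 114 117 122 125 128 127 129 129 126 126 127]
 [ 85  91 100 106 112 120 122 125 125 129 126 126 125 130 128]]
267 231
[[ 80  78 138  25  29  23  24  32  27  23  24  42  62  68  53]
 [ 80  98  97  23  30  23  28  27  18  25  23  22  37  41  49]
 [ 79 141  27  25  36  30  22  29  28  26  25  31  43  44  39]
 [ 64  60  25  30  34  28  23  26  22  24  26  43  42  43  44]
 [ 63  52  24  30  29  24  24  21  22  22  22  40  41  43  40]
 [ 62  36  23  20  24  24  46  26  26  20  31  41  41  42  45]
 [ 60  44  13  15  12  17  20  23  24  22  37  43  42  44  41]
 [ 54  42  30   9  10   8  16  17  17  37  44  41  45  44  43]
 [ 55  45  49  36  12  13  15  12  16  12  18  21  42  44  40]
 [ 53  54  38  17  31  21  53  15  12  17  15  19  17  15  24]
 [ 56  54  44  39  21  50  69  71  75  50  17  17  16  12  15]
 [ 64  59  55  38  39  44  58  65  63  45  40  36  32  10  10]
 [ 67  73  60  52  42  39  42  39  45  39  39  53  54  56  60]]
```

The weight reads 1.22 N, which is the empty scoop. I'll grip firmly, lift clear and carry it back.

Emit:
move_arm(steps=[{"dx": 0,"dy": 0,"dz": 0,"spin": 0},{"dx": 0,"dy": 0,"dz": 0,"spin": 0},{"dx": 0,"dy": 0,"dz": -1.0,"spin": 0},{"dx": 0,"dy": 0,"dz": -1.5,"spin": 0},{"dx": 0,"dy": 0,"dz": -1.5,"spin": 0},{"dx": -1.0,"dy": 0.7,"dz": -0.5,"spin": 0},{"dx": -2.0,"dy": 1.4,"dz": 0,"spin": 0},{"dx": -2.6,"dy": 1.9,"dz": 0,"spin": 0},{"dx": -2.6,"dy": 1.9,"dz": 0,"spin": 0},{"dx": -2.6,"dy": 1.9,"dz": 0,"spin": 0},{"dx": -2.6,"dy": 1.9,"dz": 0,"spin": 0},{"dx": -2.6,"dy": 1.9,"dz": 0,"spin": 0}], squeeze=50)

```text
time: 12.4
ee_pos: [0.5083, -0.1865, 0.3974]
eef_rot: [0.986, 0.168, 0.0, 0.0]
ft_force: [0.6, 0.5, -0.3]
width: 0.0133
grip_force: 50.0
```

Emit:
move_arm(steps=[{"dx": -2.0,"dy": 1.5,"dz": 0,"spin": 0},{"dx": -1.5,"dy": 1.1,"dz": 0,"spin": 0},{"dx": -0.9,"dy": 0.5,"dz": 0,"spin": 0},{"dx": 0,"dy": 0,"dz": 0,"spin": 0},{"dx": 0,"dy": 0,"dz": 0,"spin": 0}])

```text
time: 12.9
ee_pos: [0.4789, -0.228, 0.397]
eef_rot: [0.986, 0.169, 0.0, -0.0]
ft_force: [0.7, 0.2, -1.3]
width: 0.0134
grip_force: 50.0
```

```bash
python3 go.py .4786 -.2286 .28 .338
python3 - <<'E'
from bench import telemetry,imaging
import numpy as np,pickle,cv2
from h import *
d={n:imaging.camera(n) for n in("top","scene")}; F=[]
for i in range(4): imaging.camera("wrist"); F.append(telemetry.read_state()["ft_force"])
print("F",np.mean(F,0).round(2)); pickle.dump(d,open("i8.pkl","wb"))
ims=[]
for c in d.values():
    x,y=proj(c,[.569,-.0423,.087]).astype(int); ims.append(cv2.resize(c["img"][y-25:y+25,x-25:x+25,::-1],(380,380),interpolation=cv2.INTER_CUBIC))
c=d["scene"]; im3=cv2.resize(c["img"][190:390,60:340,::-1],None,fx=.5*1.9*1.4,fy=.5*1.9*1.4)
top=cv2.hconcat(ims); low=im3[:220,:]; low=cv2.copyMakeBorder(low,0,0,0,max(0,760-low.shape[1]),cv2.BORDER_CONSTANT)[:,:760]
o=cv2.vconcat([top,low]); o=np.clip(o*1.7,0,255).astype(np.uint8); cv2.imwrite("pics/jar8.png",o); print(o.shape)
c0=pickle.load(open("c0.pkl","rb"))
for n in d: print(n,"thimble/gauge diff", [int(np.abs(d[n]["img"].astype(int)-c0[n]["img"].astype(int))[y-6:y+7,x-6:x+7].mean()) for x,y in [proj(d[n],X).astype(int) for X in([.6965,-.073,.012],[.6916,.1026,.012],[.4356,-.0023,.004])]])
E
```

```text
t12.9 pos [ 0.4789 -0.228   0.397 ] yaw 0.3386 tilt 0.0000 F [ 0.7  0.2 -1.3] w 0.0134 g 50.0
spin first 0.0006 then cm [-0.05  0.05 11.7 ]
F [-0.14  0.53 -1.4 ]
(600, 760, 3)
top thimble/gauge diff [6, 6, 9]
scene thimble/gauge diff [11, 8, 15]
```

View pics/jar8.png

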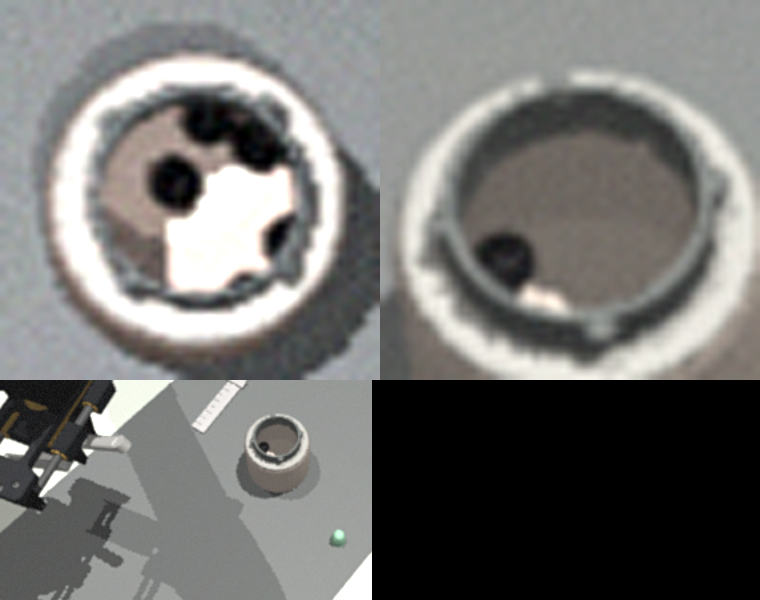

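The jar views show five beads at crop (205,120), (255,145), (173,182), (278,235) and (243,275, partly hidden). A sixth could be hidden under the neck's edge, so I'll check numerically for strays in the pan or on the mat. Now I'll set the scoop down along the reverse arc.

Emit:
move_arm(steps=[{"dx": 0,"dy": 0,"dz": 2.0,"spin": 0},{"dx": 0,"dy": 0,"dz": 3.0,"spin": 0},{"dx": 0,"dy": 0,"dz": 3.0,"spin": 0},{"dx": 0,"dy": 0,"dz": 2.5,"spin": 0},{"dx": 0,"dy": 0,"dz": 1.0,"spin": 0},{"dx": 0,"dy": 0,"dz": 0,"spin": 0}], squeeze=12)

```text
time: 13.8
ee_pos: [0.4785, -0.2283, 0.2808]
eef_rot: [0.986, 0.168, -0.001, -0.001]
ft_force: [0.3, 0.1, -1.0]
width: 0.0137
grip_force: 12.0
```

Emit:
move_arm(steps=[{"dx": 0.6,"dy": 0,"dz": 0.6,"spin": 0},{"dx": 0.6,"dy": 0,"dz": 0.5,"spin": 0},{"dx": 0.6,"dy": 0,"dz": 0.5,"spin": 0},{"dx": 0.6,"dy": 0,"dz": 0.6,"spin": 0},{"dx": 0.6,"dy": 0,"dz": 0.6,"spin": 0},{"dx": 0.6,"dy": 0,"dz": 0.7,"spin": 0},{"dx": 0.5,"dy": 0,"dz": 0.7,"spin": 0},{"dx": 0.5,"dy": 0,"dz": 0.8,"spin": 0},{"dx": 0.4,"dy": 0,"dz": 0.8,"spin": 0},{"dx": 0.3,"dy": 0,"dz": 0.8,"spin": 0},{"dx": 0.2,"dy": 0,"dz": 0.8,"spin": 0},{"dx": 0.2,"dy": 0,"dz": 0.8,"spin": 0}], squeeze=8)

```text
time: 15.0
ee_pos: [0.5324, -0.2098, 0.199]
eef_rot: [0.986, 0.168, -0.0, 0.0]
ft_force: [0.4, 0.0, -0.3]
width: 0.0134
grip_force: 8.0
```

```bash
python3 go.py .5305 -.2104 .19 .338;python3 tip.py
```

```text
t15.0 pos [ 0.5324 -0.2098  0.199 ] yaw 0.3378 tilt 0.0000 F [ 0.4  0.  -0.3] w 0.0134 g 8.0
spin first -0.0002 then cm [-0.2  -0.01  0.9 ]
t15.00 [ 0.5324 -0.2098  0.199 ] F [ 0.4  0.  -0.3] M [ 0.02 -0.07 -0.03] w 0.0134 g 8.0
0 [225.7 317.8]; 10 [224.1 315.1]; 20 [221.3 311.8]; 30 [217.2 308.2]; 45 [208.9 302.2]; 
blobs [([212, 308, 13, 11, 94], [217.8, 313.0])]
```

Emit:
move_arm(steps=[{"dx": 0.1,"dy": 0,"dz": 0.5,"spin": 0},{"dx": 0,"dy": 0,"dz": 0.5,"spin": 0},{"dx": 0,"dy": 0,"dz": 0.1,"spin": 0},{"dx": 0,"dy": 0,"dz": 0,"spin": 0},{"dx": 0,"dy": 0,"dz": 0,"spin": 0}], squeeze=4)

```text
time: 15.55
ee_pos: [0.5334, -0.2095, 0.1889]
eef_rot: [0.986, 0.168, 0.0, 0.0]
ft_force: [1.1, -0.1, 0.3]
width: 0.0142
grip_force: 4.0
```

Emit:
move_arm(steps=[{"dx": 0,"dy": 0,"dz": 0,"spin": 0},{"dx": 0,"dy": 0,"dz": 0,"spin": 0},{"dx": 0,"dy": 0,"dz": 0,"spin": 0},{"dx": 0,"dy": 0,"dz": 0,"spin": 0}], claw=5)

```text
time: 15.95
ee_pos: [0.5333, -0.2095, 0.1887]
eef_rot: [0.986, 0.168, -0.0, 0.0]
ft_force: [0.8, 0.0, -0.0]
width: 0.0381
grip_force: 0.0
```

Emit:
move_arm(steps=[{"dx": 0,"dy": 0,"dz": -1.0,"spin": 0},{"dx": 0,"dy": 0,"dz": -2.0,"spin": 0},{"dx": 0,"dy": 0,"dz": -3.0,"spin": 0},{"dx": 0,"dy": 0,"dz": -4.0,"spin": 0},{"dx": 3.0,"dy": -2.0,"dz": -3.0,"spin": 0},{"dx": 3.5,"dy": -3.0,"dz": 0,"spin": 0},{"dx": 3.5,"dy": -3.0,"dz": 0,"spin": 0},{"dx": 3.5,"dy": -3.0,"dz": 0,"spin": 0}])

```text
time: 16.75
ee_pos: [0.6249, -0.0594, 0.3201]
eef_rot: [0.986, 0.168, 0.001, 0.0]
ft_force: [1.1, 0.0, 0.0]
width: 0.0495
grip_force: 0.0
```

```bash
python3 go.py .481 .2234 .27
python3 - <<'E'
from bench import imaging
import numpy as np,pickle,cv2
from h import *
d={n:imaging.camera(n) for n in("top","scene")}; pickle.dump(d,open("i9.pkl","wb")); c0=pickle.load(open("c0.pkl","rb"))
for n in d:
    g=cv2.cvtColor(d[n]["img"],cv2.COLOR_RGB2GRAY); m=(g<35).astype(np.uint8)
    k,l,st,ce=cv2.connectedComponentsWithStats(m)
    print(n,[(st[i][:5].tolist(),ray(d[n],ce[i],.01)[:2].round(3).tolist()) for i in range(1,k) if 12<st[i][4]<400])
    for nm,X in(("handle end",[.6007,-.1855,.03]),("lip",[.4225,-.248,.006]),("pan",[.4696,-.2316,.003])):
        x,y=proj(d[n],X).astype(int); print(nm,(x,y))
        if nm=="handle end":
            for q in(c0[n],d[n]):
                G=cv2.cvtColor(q["img"],cv2.COLOR_RGB2GRAY)
                M=np.zeros_like(G); M[y-60 if n=="scene" else y-8:y+100 if n=="top" else y+15,x-120 if n=="scene" else x-12:x+50 if n=="top" else x+12]=1
                M=M*(G>115).astype(np.uint8); cs=max(cv2.findContours(M,cv2.RETR_EXTERNAL,cv2.CHAIN_APPROX_NONE)[0],key=cv2.contourArea); print(" scoop",cv2.boundingRect(cs),cv2.minAreaRect(cs),cv2.contourArea(cs))
E
```

```text
t16.8 pos [ 0.6249 -0.0594  0.3201] yaw 0.3374 tilt 0.0000 F [1.1 0.  0. ] w 0.0495 g 0.0
spin first 0.0000 then cm [ -4.21 -31.45   5.01]
top [([257, 87, 7, 7, 26], [0.855, 0.058]), ([227, 88, 7, 6, 27], [0.855, 0.127]), ([319, 88, 7, 5, 16], [0.854, -0.082]), ([529, 100, 12, 14, 77], [0.808, -0.555]), ([510, 107, 10, 12, 60], [0.796, -0.512]), ([550, 106, 8, 10, 30], [0.797, -0.598]), ([31, 130, 9, 6, 18], [0.765, 0.57]), ([39, 137, 14, 4, 33], [0.749, 0.547]), ([238, 160, 8, 6, 26], [0.687, 0.1]), ([301, 207, 4, 7, 17], [0.58, -0.035]), ([295, 214, 11, 12, 27], [0.555, -0.026]), ([525, 229, 10, 95, 155], [0.43, -0.524]), ([391, 237, 7, 3, 15], [0.517, -0.232])]
handle end (np.int64(372), np.int64(198))
 scoop (371, 199, 44, 86) ((388.2257995605469, 240.04164123535156), (87.54106903076172, 22.110891342163086), 68.83873748779297) 679.5
 scoop (360, 228, 15, 70) ((367.0, 262.5), (69.0, 14.0), 90.0) 443.5
lip (np.int64(401), np.int64(281))
pan (np.int64(393), np.int64(259))
scene [([52, 80, 55, 14, 132], [-0.02, -0.022]), ([509, 110, 44, 35, 225], [0.795, 0.507]), ([334, 118, 8, 8, 28], [0.476, 0.28]), ([323, 187, 8, 20, 38], [0.577, 0.116]), ([301, 238, 10, 21, 49], [0.617, 0.005])]
handle end (np.int64(224), np.int64(317))
 scoop (118, 270, 107, 51) ((173.213134765625, 299.3442687988281), (108.18611145019531, 28.018260955810547), 21.370620727539062) 676.0
 scoop (119, 287, 47, 24) ((143.25823974609375, 297.3125), (49.7633056640625, 9.448418617248535), 21.540977478027344) 229.5
lip (np.int64(128), np.int64(283))
pan (np.int64(153), np.int64(294))
```

Emit:
move_arm(steps=[{"dx": -0.4,"dy": -2.5,"dz": 0,"spin": 0},{"dx": -0.5,"dy": -4.0,"dz": 0,"spin": 0},{"dx": -0.6,"dy": -4.5,"dz": 0,"spin": 0},{"dx": -0.6,"dy": -4.5,"dz": 0,"spin": 0},{"dx": -0.6,"dy": -4.5,"dz": 0,"spin": 0},{"dx": -0.6,"dy": -4.5,"dz": 1.0,"spin": 0},{"dx": -0.5,"dy": -4.0,"dz": 2.0,"spin": 0},{"dx": -0.4,"dy": -2.0,"dz": 2.0,"spin": 0},{"dx": 0,"dy": -0.95,"dz": 0,"spin": 0},{"dx": 0,"dy": 0,"dz": 0,"spin": 0},{"dx": 0,"dy": 0,"dz": 0,"spin": 0}])

```text
time: 17.95
ee_pos: [0.4815, 0.2209, 0.27]
eef_rot: [0.986, 0.167, 0.001, 0.0]
ft_force: [0.5, -0.1, -0.1]
width: 0.0499
grip_force: 0.0
```

```bash
python3 go.py .4807 .2231 .208
python3 - <<'E'
from bench import imaging
import numpy as np,pickle,cv2
from h import *
d={n:imaging.camera(n) for n in("top","scene","wrist")}; pickle.dump(d,open("i10.pkl","wb")); c0=pickle.load(open("c0.pkl","rb"))
# scoop outline now, before
for n,(x0,y0,x1,y1) in(("top",(355,190,425,300)),("scene",(105,255,240,335))):
    for q in(c0[n],d[n]):
        G=cv2.cvtColor(q["img"],cv2.COLOR_RGB2GRAY)[y0:y1,x0:x1]
        M=(G>(115 if n=="top" else 105)).astype(np.uint8); cs=max(cv2.findContours(M,cv2.RETR_EXTERNAL,cv2.CHAIN_APPROX_NONE)[0],key=cv2.contourArea)
        print(n,"scoop",cv2.boundingRect(cs),np.round(cv2.minAreaRect(cs)[1],1),"dark px in pan",int((G<45).sum()))
# strays on the mat, top
for n in("top","scene"):
    g=cv2.cvtColor(d[n]["img"],cv2.COLOR_RGB2GRAY); g0=cv2.cvtColor(c0[n]["img"],cv2.COLOR_RGB2GRAY)
    k,l,st,ce=cv2.connectedComponentsWithStats(((g<38)&(g0>50)).astype(np.uint8))
    print(n,"strays",[(st[i].tolist()) for i in range(1,k) if 8<st[i][4]<400])
    x,y=proj(d[n],[.569,-.0423,.087]).astype(int)
    k,l,st,ce=cv2.connectedComponentsWithStats((g[y-20:y+21,x-20:x+21]<32).astype(np.uint8)); print("in jar",[(st[i][4],ce[i].round(1).tolist()) for i in range(1,k)])
# wrist view of the lid
c=d["wrist"]; print("wrist knob pred",proj(c,[.4807,.2231,.049]),"lid",proj(c,[.4807,.2231,.021]))
g=cv2.cvtColor(c["img"],cv2.COLOR_RGB2GRAY)
k,l,st,ce=cv2.connectedComponentsWithStats((g>150).astype(np.uint8)); print([(st[i].tolist(),ce[i].round(1).tolist()) for i in range(1,k) if st[i][4]>300])
E
```

```text
t17.9 pos [0.4815 0.2209 0.27  ] yaw 0.3364 tilt 0.0000 F [ 0.5 -0.1 -0.1] w 0.0499 g 0.0
spin first 0.0000 then cm [-0.   -0.24  6.2 ]
top scoop (16, 9, 44, 86) [87.5 22.1] dark px in pan 205
top scoop (15, 8, 44, 86) [87.9 22.2] dark px in pan 0
scene scoop (13, 14, 108, 52) [108.8  28.1] dark px in pan 622
scene scoop (14, 14, 108, 53) [109.4  28.6] dark px in pan 229
top strays [[306, 200, 12, 8, 57], [302, 207, 6, 7, 33], [317, 215, 3, 4, 9], [170, 242, 4, 7, 10], [209, 320, 6, 11, 12], [216, 331, 54, 89, 246]]
in jar [(np.int32(69), [25.2, 11.9]), (np.int32(32), [17.5, 18.5]), (np.int32(7), [31.0, 25.7])]
scene strays [[255, 237, 7, 7, 40]]
in jar [(np.int32(1), [14.0, 9.0]), (np.int32(1), [17.0, 9.0]), (np.int32(2), [24.5, 8.5]), (np.int32(1), [19.0, 10.0]), (np.int32(1), [29.0, 10.0]), (np.int32(1), [11.0, 12.0]), (np.int32(38), [11.2, 28.6]), (np.int32(1), [8.0, 34.0]), (np.int32(1), [11.0, 36.0]), (np.int32(2), [13.5, 37.5]), (np.int32(2), [27.5, 37.0]), (np.int32(4), [17.2, 38.8]), (np.int32(1), [20.0, 38.0]), (np.int32(1), [21.0, 40.0])]
wrist knob pred [277.28309173 246.46842786] lid [277.71416047 231.4151698 ]
[([0, 0, 60, 299, 11274], [21.2, 118.0]), ([223, 176, 109, 51, 3777], [278.8, 202.3]), ([202, 347, 73, 18, 745], [231.3, 358.4])]
```

The scoop lies flat with an empty pan and there are no strays on the mat. I'll grasp the lid knob.

Emit:
move_arm(steps=[{"dx": 0,"dy": -0.2,"dz": 1.5,"spin": 0},{"dx": 0,"dy": 0,"dz": 2.0,"spin": 0},{"dx": 0,"dy": 0,"dz": 2.0,"spin": 0},{"dx": 0,"dy": 0,"dz": 0.7,"spin": 0},{"dx": 0,"dy": 0,"dz": 0,"spin": 0}])

```text
time: 18.6
ee_pos: [0.4794, 0.2234, 0.2055]
eef_rot: [0.986, 0.168, -0.001, 0.0]
ft_force: [0.2, 0.2, 0.2]
width: 0.0501
grip_force: 0.0
```

Emit:
move_arm(steps=[{"dx": 0,"dy": 0,"dz": 0,"spin": 0},{"dx": 0,"dy": 0,"dz": 0,"spin": 0},{"dx": 0,"dy": 0,"dz": 0,"spin": 0},{"dx": 0,"dy": 0,"dz": 0,"spin": 0},{"dx": 0,"dy": 0,"dz": 0,"spin": 0},{"dx": 0,"dy": 0,"dz": 0,"spin": 0},{"dx": 0,"dy": 0,"dz": 0,"spin": 0}], claw=1.5, squeeze=60)

```text
time: 19.3
ee_pos: [0.4798, 0.2238, 0.2071]
eef_rot: [0.986, 0.168, 0.0, 0.0]
ft_force: [-1.1, -0.8, 5.5]
width: 0.0199
grip_force: 60.0
```

```bash
python3 go.py .4807 .2231 .208
python3 - <<'E'
import pickle,cv2,numpy as np
from h import *
d=pickle.load(open("i10.pkl","rb")); c0=pickle.load(open("c0.pkl","rb"))
def ell(c,box,th,z,inv=False):
    x0,y0,x1,y1=box; g=cv2.cvtColor(c["img"],cv2.COLOR_RGB2GRAY)[y0:y1,x0:x1]; g=cv2.resize(g,None,fx=4,fy=4,interpolation=cv2.INTER_CUBIC)
    m=((g<th) if inv else (g>th)).astype(np.uint8); ct=max(cv2.findContours(m,cv2.RETR_EXTERNAL,cv2.CHAIN_APPROX_NONE)[0],key=cv2.contourArea)
    # world-plane circle fit (lstsq)
    P=np.array([ray(c,((p[0][0]+.5)/4-.5+x0,(p[0][1]+.5)/4-.5+y0),z)[:2] for p in cv2.convexHull(ct)])
    s=np.linalg.lstsq(np.c_[2*P,np.ones(len(P))],(P**2).sum(1),rcond=None)[0]
    return s[:2].round(4),"D %.4f"%(2*np.sqrt(s[2]+s[0]**2+s[1]**2))
for th in(105,115,130):
    print(th,"top lid",ell(c0["top"],(160,230,215,290),th,.021),"jar",ell(d["top"],(280,185,340,245),th,.070))
    print(th-20,"scene lid",ell(c0["scene"],(295,110,350,165),th-20,.021),"jar",ell(c0["scene"],(235,205,305,285),th-20,.070))
E
```

```text
t19.3 pos [0.4798 0.2238 0.2071] yaw 0.3379 tilt 0.0000 F [-1.1 -0.8  5.5] w 0.0199 g 60.0
spin first 0.0000 then cm [ 0.06  0.09 -0.09]
105 top lid (array([0.481 , 0.2233]), 'D 0.0771') jar (array([ 0.5701, -0.042 ]), 'D 0.0802')
85 scene lid (array([0.4796, 0.2235]), 'D 0.0790') jar (array([ 0.568 , -0.0412]), 'D 0.0811')
115 top lid (array([0.481 , 0.2232]), 'D 0.0764') jar (array([ 0.5701, -0.042 ]), 'D 0.0795')
95 scene lid (array([0.4797, 0.2233]), 'D 0.0777') jar (array([ 0.5681, -0.0415]), 'D 0.0796')
130 top lid (array([0.4811, 0.2231]), 'D 0.0755') jar (array([ 0.5701, -0.042 ]), 'D 0.0784')
110 scene lid (array([0.4797, 0.2231]), 'D 0.0761') jar (array([ 0.5683, -0.0418]), 'D 0.0775')
```

Both cameras agree on the jar-to-lid offset within 0.6 mm. I'll lift the lid and carry it over the jar.

Emit:
move_arm(steps=[{"dx": 0,"dy": 0,"dz": -0.5,"spin": 0},{"dx": 0,"dy": 0,"dz": -1.5,"spin": 0},{"dx": 0,"dy": 0,"dz": -2.5,"spin": 0},{"dx": 0,"dy": 1.0,"dz": -3.0,"spin": 0},{"dx": 0,"dy": 2.0,"dz": -2.5,"spin": 0},{"dx": 0,"dy": 3.0,"dz": -1.0,"spin": 0},{"dx": -0.4,"dy": 4.0,"dz": 0,"spin": 0},{"dx": 0,"dy": 4.0,"dz": 0,"spin": 0},{"dx": 0,"dy": 4.0,"dz": 0,"spin": 0},{"dx": 0,"dy": 4.0,"dz": 0,"spin": 0},{"dx": 0,"dy": 3.0,"dz": 0,"spin": 0},{"dx": 0,"dy": 2.0,"dz": 0,"spin": 0}])

```text
time: 20.5
ee_pos: [0.5658, -0.035, 0.3177]
eef_rot: [0.986, 0.167, 0.0, 0.0]
ft_force: [0.0, 0.2, -1.1]
width: 0.0203
grip_force: 60.0
```

Emit:
move_arm(steps=[{"dx": 0,"dy": 1.0,"dz": 0,"spin": 0},{"dx": 0,"dy": 0,"dz": 0,"spin": 0},{"dx": 0,"dy": 0,"dz": 0,"spin": 0},{"dx": 0,"dy": 0,"dz": 0,"spin": 0}])

```text
time: 20.9
ee_pos: [0.5685, -0.04, 0.317]
eef_rot: [0.986, 0.169, 0.0, -0.0]
ft_force: [-0.8, -0.2, -0.6]
width: 0.0201
grip_force: 60.0
```

```bash
python3 go.py .5689 -.0420 .302 .338
python3 - <<'E'
import pickle,cv2,numpy as np
from bench import imaging,telemetry
from h import *
c=imaging.camera("scene"); pickle.dump(c,open("i11.pkl","wb")); p=telemetry.read_state()["ee_pos"]; z=p[2]-.2071+.021
x,y=proj(c,[p[0],p[1],z]).astype(int); print(p,"lid pred px",x,y)
x0,y0=x-30,y-30; g=cv2.cvtColor(c["img"],cv2.COLOR_RGB2GRAY)[y0:y0+60,x0:x0+60]
print(g[::3,::3])
E
```

```text
t20.9 pos [ 0.5685 -0.04    0.317 ] yaw 0.3402 tilt 0.0000 F [-0.8 -0.2 -0.6] w 0.0201 g 60.0
spin first 0.0022 then cm [-0.03  0.2   1.5 ]
[ 0.56854277 -0.0401855   0.3169451 ] lid pred px 267 217
[[ 11  18  18  16  18  17  18  23  42  45  36  22  17  12  15  77  58  62
   48  41]
 [ 16  21  17  44  19  17  20  20  16  22  14  23  20  19  72  79  73  60
   74  90]
 [ 25  18  31  30  23  14  14  21  19  20  14  17  22  18  85  59  65  92
   95  94]
 [ 27  13  48  17  19  19  20  16  16  21  22  20  25  20  76  71  58  94
   97  95]
 [ 25  37  32  16  20  12  18  17  20  16  15  23  28  35  31  41  75  95
   93  96]
 [ 22  24  16  22  20  27  19  21  18  21  28  35  24  37  34  38  31  96
   94  94]
 [ 40  16  20  19  19  20  23  23  18  24  35  28  32  36  34  37  39  99
   94  95]
 [ 44  17  24  24  20  19  20  21  17  32  34  22  34  37  33  27  42 147
   91  93]
 [ 62  77  57  20  14  17  23  18  21  33  28  30  36  34  39  18 141 153
  103  95]
 [ 23  25  41  59  65  45  19  17  39  43  17  45  30  33  30  40 153 152
  125  94]
 [ 26  41  40  42  39  44  45  32  41  36  24  48  52  42  19 140 152 152
  133  94]
 [ 29  41  39  42  43  39  43  40  42  31   6  62  64  46  30 155 153 151
  128  94]
 [ 43  41  42  44  42  42  40  43  41  44  36  74  50 128 141 152 151 153
  106  87]
 [ 41  42  42  44  42  39  44  41  43  45  42  56  71 154 153 151 152 151
   83  95]
 [ 41  45  45  44  44  44  42  38  41  43  41  40 140 152 153 152 154 104
   86  96]
 [ 45  44  41  44  42  40  37  68  57  44  36  63 152 152 150 154 111  75
  102  82]
 [ 16  17  34  43  73  49  43  41  44  42  20 103 152 153 143  92  73  96
  115  81]
 [ 17  15  16  18  23  39  43  45  44  38  22  66  99  85  71  70  65 120
  111  79]
 [ 33  14  12   9  21  17  14  24  29  15  15  66  67  62  68  47  74 120
  101  79]
 [ 37  38  37  48  20  17   8  20  15  18  14  66  66  55  40  35 108 120
   89  80]]
```

```bash
python3 - <<'E'
import pickle,cv2,numpy as np
from scipy.optimize import least_squares
from h import *
c=pickle.load(open("i11.pkl","rb")); z=.3169-.2071+.021
g=cv2.cvtColor(c["img"],cv2.COLOR_RGB2GRAY).astype(float)
P=[]
for y in range(210,236):
    xs=[x for x in range(270,300) if g[y,x]>130]
    if xs:
        x=max(xs); f=(g[y,x]-122)/(g[y,x]-g[y,x+1]); P.append(ray(c,(x+np.clip(f,0,1),y),z)[:2])
P=np.array(P); print(len(P))
for D in(.079,.077):
    s=least_squares(lambda q:np.hypot(*(P-q).T)-D/2,[.5685,-.04],loss="soft_l1",f_scale=.0005); print(D,s.x.round(4),"rms",np.sqrt(np.mean(s.fun**2)).round(4))
E
python3 go.py .5689 -.0420 .302 .338
```

```text
26
0.079 [ 0.5668 -0.0403] rms 0.0002
0.077 [ 0.5678 -0.0399] rms 0.0001
t20.9 pos [ 0.5685 -0.0402  0.3169] yaw 0.3401 tilt 0.0000 F [ 0.   0.7 -1.4] w 0.0204 g 60.0
spin first 0.0021 then cm [-0.03  0.18  1.49]
```

Emit:
move_arm(steps=[{"dx": 0,"dy": 0.2,"dz": 0.5,"spin": 0},{"dx": 0,"dy": 0,"dz": 0.5,"spin": 0},{"dx": 0,"dy": 0,"dz": 0.5,"spin": 0},{"dx": 0,"dy": 0,"dz": 0.3,"spin": 0},{"dx": 0,"dy": 0,"dz": 0.3,"spin": 0},{"dx": 0,"dy": 0,"dz": 0.2,"spin": 0},{"dx": 0,"dy": 0,"dz": 0.2,"spin": 0},{"dx": 0,"dy": 0,"dz": 0,"spin": 0}])

```text
time: 21.75
ee_pos: [0.5694, -0.0436, 0.2915]
eef_rot: [0.986, 0.168, -0.0, -0.0]
ft_force: [0.2, -0.6, -0.7]
width: 0.0201
grip_force: 60.0
```

```bash
python3 go.py .5689 -.0420 .2881
```

```text
t21.8 pos [ 0.5694 -0.0436  0.2915] yaw 0.3379 tilt 0.0000 F [ 0.2 -0.6 -0.7] w 0.0201 g 60.0
spin first 0.0000 then cm [ 0.01 -0.17  0.34]
```

The lid's skirt is already below the neck top with no side force, so it is centred. I'll go down onto the nubs.

Emit:
move_arm(steps=[{"dx": 0,"dy": 0,"dz": 0.2,"spin": 0},{"dx": 0,"dy": 0,"dz": 0.15,"spin": 0},{"dx": 0,"dy": 0,"dz": 0.1,"spin": 0},{"dx": 0,"dy": 0,"dz": 0,"spin": 0},{"dx": 0,"dy": 0,"dz": 0,"spin": 0}])

```text
time: 22.25
ee_pos: [0.5696, -0.0434, 0.2877]
eef_rot: [0.986, 0.168, 0.001, 0.0]
ft_force: [0.1, 0.8, 4.6]
width: 0.0206
grip_force: 60.0
```

```bash
python3 go.py .5689 -.0420 .2881
```

```text
t22.2 pos [ 0.5696 -0.0434  0.2877] yaw 0.3382 tilt 0.0000 F [0.1 0.8 4.6] w 0.0206 g 60.0
spin first 0.0000 then cm [-0.03 -0.15 -0.04]
```

The lid touches the nubs at the expected height, with 4.6 N upward. I'll press slowly.

Emit:
move_arm(steps=[{"dx": 0,"dy": 0,"dz": 0.1,"spin": 0},{"dx": 0,"dy": 0,"dz": 0.1,"spin": 0},{"dx": 0,"dy": 0,"dz": 0.1,"spin": 0},{"dx": 0,"dy": 0,"dz": 0,"spin": 0}])

```text
time: 22.65
ee_pos: [0.5699, -0.0434, 0.2852]
eef_rot: [0.986, 0.168, 0.001, 0.0]
ft_force: [1.0, 1.4, 5.4]
width: 0.0204
grip_force: 60.0
```

Emit:
move_arm(steps=[{"dx": 0,"dy": 0,"dz": 0.1,"spin": 0},{"dx": 0,"dy": 0,"dz": 0.1,"spin": 0},{"dx": 0,"dy": 0,"dz": 0,"spin": 0}])

```text
time: 22.95
ee_pos: [0.5692, -0.0435, 0.2814]
eef_rot: [0.986, 0.168, -0.0, -0.0]
ft_force: [1.1, 1.0, -7.0]
width: 0.0206
grip_force: 60.0
```

The force reversal shows the snap has clicked. I'll keep going down onto the seal.

Emit:
move_arm(steps=[{"dx": 0,"dy": 0,"dz": 0.1,"spin": 0},{"dx": 0,"dy": 0,"dz": 0.1,"spin": 0},{"dx": 0,"dy": 0,"dz": 0.1,"spin": 0},{"dx": 0,"dy": 0,"dz": 0,"spin": 0}])

```text
time: 23.35
ee_pos: [0.5694, -0.0437, 0.2792]
eef_rot: [0.986, 0.168, -0.0, 0.0]
ft_force: [-0.1, 1.4, -1.6]
width: 0.0202
grip_force: 60.0
```

```bash
python3 go.py .5689 -.0420 .2791
```

```text
t23.4 pos [ 0.5694 -0.0437  0.2792] yaw 0.3379 tilt 0.0000 F [-0.1  1.4 -1.6] w 0.0202 g 60.0
spin first 0.0000 then cm [ 0.01 -0.18  0.01]
```

Emit:
move_arm(steps=[{"dx": 0,"dy": 0,"dz": 0.1,"spin": 0},{"dx": 0,"dy": 0,"dz": 0.05,"spin": 0},{"dx": 0,"dy": 0,"dz": 0,"spin": 0},{"dx": 0,"dy": 0,"dz": 0,"spin": 0}])

```text
time: 23.75
ee_pos: [0.5694, -0.0437, 0.2791]
eef_rot: [0.986, 0.168, 0.0, 0.0]
ft_force: [-6.0, 1.0, 11.1]
width: 0.0207
grip_force: 60.0
```

Run:
```python
from bench import imaging,telemetry
import numpy as np
F=[];Z=[]
for i in range(6): imaging.camera("wrist"); s=telemetry.read_state(); F.append(s["ft_force"]);Z.append(s["ee_pos"][2])
print(np.mean(F,0).round(2),np.std(F,0).round(2),np.mean(Z))
```

```text
[-6.06  1.04 11.21] [0.24 0.38 0.48] 0.279067720242954
```

The lid is at its hard stop at the expected height (TCP 0.2791), under a steady 11.2 N. I'll do a last check of the bystanders and the scoop, then hand in.

Run:
```python
from bench import imaging,telemetry,job
import numpy as np,pickle,cv2
c0=pickle.load(open("c0.pkl","rb"))["top"]; c=imaging.camera("top")
for q in(c0,c):
    h=cv2.cvtColor(q["img"],cv2.COLOR_RGB2HSV); g=cv2.cvtColor(q["img"],cv2.COLOR_RGB2GRAY)
    f=lambda m,x0,y0,x1,y1:np.argwhere(m[y0:y1,x0:x1]).mean(0).round(1)[::-1]+[x0,y0] if m[y0:y1,x0:x1].any() else None
    print("mint",f(h[...,1]>80,305,145,335,172),"titan",f(g<40,230,150,255,172),"gauge",f(g>115,250,262,330,290),"scoop",f(g>115,360,190,420,295))
print(telemetry.read_state()["ft_force"].round(1)); print(job.close_job())
```

```text
mint [318.8 158.2] titan [242.6 162.9] gauge [288.6 275.2] scoop [391.6 249.5]
mint None titan [242.5 162.9] gauge [294.9 276.1] scoop [390.4 247.9]
[-5.  1. 11.]
the job is handed in; nothing more can be done
None
```

The job is handed in with the scoop emptied into the jar and set back flat, and the lid clicked home on its seal with the hand holding it at about 11 N; I could see only five of the six beads in the jar, but found none in the pan or on the mat, and the last check saw the titanium thimble unmoved but the arm hid the mint thimble and part of the gauge.

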